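Plug the wide pipe for back-purging

TASK

The wider of the two upright pipes on the welding table must be closed before it is purged with gas. Take the rubber purge plug that fits its bore, lower it in tapered end first without dropping it, and leave it fully home and upright with its shoulder resting flat on the rim. Leave the smaller plug standing where it is.

Things in the scene. Friction and masses are not known exactly. Their poses are not given: they have to be found in the camera images.
- plug: the larger of two tapered black rubber plugs with a bare aluminium stem; stands upright on its narrow end, loose, about 0.18 kg. From the bottom: taper 36 mm diameter widening to 54 mm over 38 mm height, then a round shoulder 80 mm diameter and 10 mm thick (from 38 to 48 mm up), then the stem, 24 mm diameter and 40 mm tall (from 48 to 88 mm up), to be gripped. Origin: centre of the narrow underside; z runs up the axis towards the stem
- small_plug: the smaller plug of the same make, to be left standing: taper 24 to 32 mm diameter, 30 mm high, shoulder 52 mm diameter and 8 mm thick, stem 18 mm diameter and 34 mm tall, 72 mm in all; it would fall through the wide pipe. Origin: centre of the narrow underside, z up the axis
- pipe: the wider steel pipe, welded upright on a dark 120 x 120 x 10 mm base plate that is bolted to the table (does not move): outer diameter 73 mm, bore 63 mm, open at the top, rim 120 mm above the table, bore clear down to the plate. Origin: on the pipe's axis, at the underside of the plate (table height); z up the axis. With the plug home its underside is 82 mm above this origin
- small_pipe: the narrower steel pipe, not to be used, on the same kind of bolted plate: outer diameter 48 mm, bore 41 mm, rim 100 mm above the table. Origin: on its axis, at the underside of the plate; z up
Mind the look-alikes: they are no part of the job. Leave any turquoise look-alike of the plug alone. Leave any orange look-alike of the pipe alone.

How it is judged:
On the way:
1. the larger plug, still held by the fingers, is lowered at least 20 mm into the wide pipe (horizontal distance between plug and pipe below 0.02 m and z of plug in the frame of pipe between 0.07 and 0.1 m and contact force between the fingers and plug above 0.5 N), for 0.1 s.
At the end, for the whole second after the job is handed in: The larger plug sits at rest in the wide pipe: its underside is 82 mm (within 4 mm) above the pipe's origin, so its shoulder lies on the rim; its axis is within 10 mm of the pipe's axis and less than 0.175 rad (10 degrees) from vertical (horizontal distance between plug and pipe below 0.01 m and z of plug in the frame of pipe between 0.078 and 0.086 m and angle between plug's own z axis and vertical below 0.175 rad and linear speed of plug below 0.02 m/s); the robot touches nothing.
It fails at once if the smaller plug is shifted by more than 30 mm or tipped over (distance of small_plug from where it was at the start of the episode above 0.03 m or angle between small_plug's own z axis and vertical above 0.5 rad).
It also fails if it takes over 32 s, if anything falls off the work surface, if the arm or the gripper's body presses on something with over 40 N, if the wrist force passes 120 N, or if a joint passes its speed limit or range.

ROBOT

A 6-joint arm with a two-finger parallel gripper is mounted at the origin on the work surface. World frame = base frame: x ahead of the robot, y to its left, z up, the work surface at z = 0. Lengths are in m, angles in rad, forces in N, time in s.
With the tool pointing down it reaches from about 0.35 to 0.725 m from the base axis. Payload 4.3 kg.
Tool frame: the origin (TCP) lies midway between the tips of the shut fingers; the grasp point (between the pads) lies 19 mm behind it (bot.tcp_to_grasp is the z of the grasp point in the tool frame, in m); z points along the fingers, y is the line along which they close (so a half turn about z gives the same grasp; the last joint's range is limited). The gripper opens to 85 mm and grips with 20 to 120 N. Pads are 22 mm wide; open, the fingers measure 114 mm over their backs; the gripper's body (76 mm by 85 mm) begins 54 mm behind the grasp point. The pads swing forward as they close: fully open they stand 13 mm farther back than shut.
Start: joints at [-1.329, 0.377, 0.081, 1.274, 0, 1.46], TCP at [0.198, -0.54, 0.2] pointing down, gripper open.
Joint ranges: [-2.72, 2.72], [-0.84, 1.66], [-1.02, 1.22], [-1.77, 2.12], [-1.37, 1.28], [-3.14, 3.14]. Speed limits (rad/s): [2.57, 2.57, 3.14, 3.14, 3.14, 3.14].

INTERFACE

Orientations are given as a rotation vector (axis times angle).
In Python, from workcell import bot, imaging gives the robot as it stands.
- The arm moves only by the shell command python3 -m pendant 'ROWS' [FORCE]. ROWS is JSON, a list of rows, each a list of 3 entries, a list of its own where there are three numbers: the shift along the tool's x, y, z in cm, then the turn about the tool's z in rad, then the finger opening in cm, from 0 to 8.54. A call has 1 to 8 rows; each row shifts and turns the commanded pose from where the row before left it, along the tool's axes as they then stand; what a row does not reach is not made up. A row lasts 1/10 s, in which the tool goes at most 50 mm and 8.59 degrees, less where a joint would pass 70% of its speed; a pose out of reach is approached as far as the arm can. A call is refused whole if a number of a shift passes 5 or a number of a turn 0.15, either way. A call with a gripper value outside its range is refused whole. The fingers move at their own pace and stop on an object; FORCE is the grip in N (left out, the last holds). Time passes only in rows, so rows that do not move let the fingers close. It gives the time, the measured TCP pose, the force, the opening and the grip force at its end, in the units of the state.
- bot.sense(): the state, without advancing time (a new reading comes with each control period).
- imaging.read_camera(name): name is "scene" or "top"; returns the picture (480x640x3 uint8, red, green, blue); there is no depth.
- imaging.calibration(name): a dict with "K" (3x3 intrinsics, pixels), "k1" (the pictures are not rectified: a ray, as slopes to the right and down, at radius r is drawn at 1 + k1 r^2 times it, then the intrinsics apply), "rvec" (rotation vector, rad) and "tvec" (3), from world to camera coordinates, as OpenCV has them. Camera axes: x right, y down, z forward; pixel columns grow to the right and rows downward; lengths in m; the calibration is good to about 2 mm. A picture is of the moment at which its call begins. calibration takes no time and is no camera call.
- bot.hand_in(): hands the job in; it is judged then, once.
The state is a dict: "clock": time; "joints": joint angles; "qvel": joint speeds; "effort": joint torques, N m; "tcp_pos": TCP position; "eef_rot": TCP orientation; "contact_force": force on the tool from outside, world axes, zero at the start; "wrist_torque": the same for the moment, N m; "opening": finger opening in m; "grasp_force": force on a finger pad.
Only numpy, scipy, OpenCV 4.12 (cv2) and the standard library are available. Lean on these libraries where they do the work, as an engineer would, in place of code of your own. Each camera call takes 0.05 s, during which the arm holds its last target. There are 200 camera calls.

## Working session

There is one attempt and no reset: what is moved stays moved. The work goes in short steps, Python scripts to look and compute and a shell command to move; the robot and the scene stay as the last step left them, time stands still between calls to the robot, and variables do not carry over. Pictures are saved under pics/ and viewed, at most 10 in all, crops included, and the job is handed in when it is done.

```bash
mkdir -p pics
cat > h.py <<'E'
import numpy as np, cv2
from workcell import bot, imaging
def cal(n):
    c=imaging.calibration(n); return np.array(c["K"],float),c["k1"],cv2.Rodrigues(np.array(c["rvec"],float))[0],np.array(c["tvec"],float).ravel()
def ray(n,uv):
    K,k1,R,t=cal(n)
    p=cv2.undistortPoints(np.array([[uv]],float),K,np.array([k1,0,0,0.]))[0,0]
    return -R.T@t, R.T@np.array([p[0],p[1],1])
def onz(n,uv,z):
    o,d=ray(n,uv); return o+d*(z-o[2])/d[2]
def proj(n,P):
    K,k1,R,t=cal(n)
    return cv2.projectPoints(np.array(P,float).reshape(-1,1,3),cv2.Rodrigues(R)[0],t,K,np.array([k1,0,0,0.]))[0].reshape(-1,2)
def snap(n,f):
    im=imaging.read_camera(n); cv2.imwrite(f,im[:,:,::-1]); return im
E
python3 - <<'E'
from h import *
for n in("scene","top"):
    snap(n,f"pics/{n}1.png"); K,k,R,t=cal(n); print(n,K[0,0],k,-R.T@t)
print(bot.sense())
E
```

```text
scene 545.9322145327778 -0.14760312900595213 [1.08536289 0.1515656  0.69187756]
top 612.5667472344803 0.026125961651975026 [0.31243416 0.0085143  0.92431827]
{'clock': 0.1, 'joints': array([-1.32931549e+00,  3.78007145e-01,  7.97931143e-02,  1.27438848e+00,
        7.75479378e-06,  1.46050817e+00]), 'qvel': array([-4.86010882e-04, -1.63911383e-03,  2.45542383e-03, -4.05855447e-04,
       -6.50728401e-05,  1.64101526e-04]), 'effort': array([ 5.98334464e-04, -4.64694715e+01,  2.70581818e+01,  1.20932658e-02,
       -1.33546296e-04, -5.69303239e-06]), 'tcp_pos': array([ 0.19798588, -0.53917471,  0.19915758]), 'eef_rot': array([-3.09134966e+00, -5.49397447e-01,  1.73717906e-04]), 'contact_force': array([ 0.78332096, -0.20958783,  0.06980744]), 'wrist_torque': array([-6.44035942e-06,  2.73994207e-02, -3.36287821e-02]), 'grasp_force': 0.0, 'opening': 0.08563851744785497}
```

View pics/scene1.png

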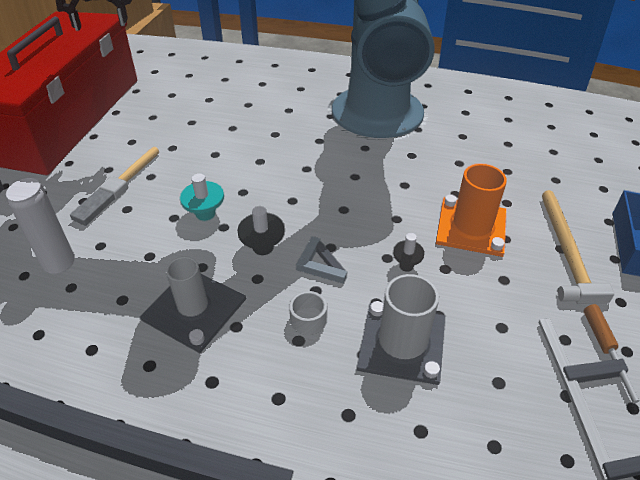

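View pics/top1.png

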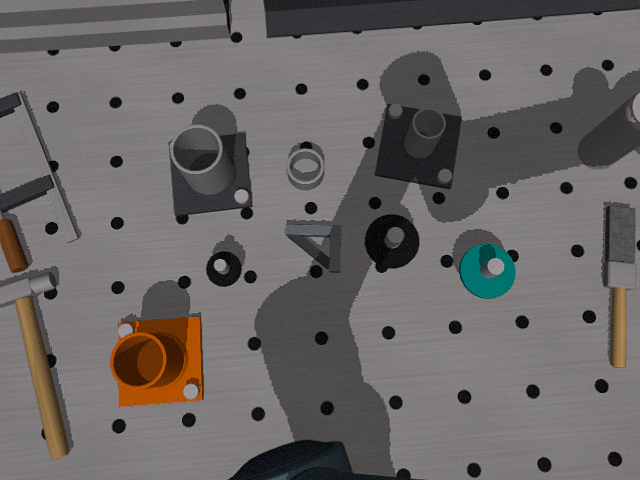

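The scene view shows the wide grey pipe with its rim near (411,297) and the large black plug near (262,230). The small plug is at (408,250). In the top view the pipe rim is near (197,149), the plug shoulder near (392,241) and the small plug near (223,267).

Run:
```python
from h import *
ims={n:cv2.imread(f"pics/{n}1.png") for n in("scene","top")}
def black(n,c,r,z,th):
    g=ims[n].max(2); m=(g<th).astype(np.uint8); 
    w=np.zeros_like(m); cv2.circle(w,c,r,1,-1); m&=w
    m=cv2.morphologyEx(m,cv2.MORPH_OPEN,np.ones((5,5)))
    cs=max(cv2.findContours(m,0,2)[0],key=cv2.contourArea); e=cv2.fitEllipse(cv2.convexHull(cs))
    print(n,e,onz(n,e[0],z))
black("top",(392,241),32,.048,45); black("scene",(262,230),30,.048,50)
black("top",(223,267),22,.038,45)
tiles=[cv2.resize(ims["top"][115:205,160:260],None,fx=4,fy=4),cv2.resize(ims["top"][205:285,350:435],None,fx=4,fy=4)]
h=360;o=np.zeros((h,800,3),np.uint8);o[:360,:400]=tiles[0];o[:320,400:740]=tiles[1];cv2.imwrite("pics/c.png",o)
for n,P in(("top",(197,149)),("scene",(411,297))):print(n,onz(n,P,.12))
```

```text
top ((390.8023376464844, 242.2675018310547), (53.323421478271484, 57.8046875), 19.173389434814453) [ 0.47594932 -0.11307538  0.048     ]Traceback (most recent call last):
  File "<stdin>", line 9, in <module>
  File "<stdin>", line 7, in black
ValueError: max() iterable argument is empty
```

Run:
```python
from h import *
ims={n:cv2.imread(f"pics/{n}1.png") for n in("scene","top")}
print(ims["scene"][232,240:285:4].max(1), ims["top"][250,360:424:4].max(1))
T=ims["top"];S=ims["scene"]
r=lambda a,f:cv2.resize(a,None,fx=f,fy=f,interpolation=2)
o=np.zeros((600,800,3),np.uint8)
for k,(im,u,v) in enumerate([(T,160,115),(T,350,200),(S,375,262),(S,220,190)]):
    y,x=k//2*300,k%2*400; o[y:y+300,x:x+400]=r(im[v:v+75,u:u+100],4)
cv2.imwrite("pics/c.png",o)
for n,P in(("top",(197,149)),("scene",(411,297))):print(n,onz(n,P,.12))
```

```text
[ 56  61  58  50  61 119  68  49  54  50  51 116] [ 81  79  18   2  16  18  19   5  24  16  22  19  19  18  23 134]
top [0.61458501 0.15006313 0.12      ]
scene [0.61986489 0.15263239 0.12      ]
```

View pics/c.png

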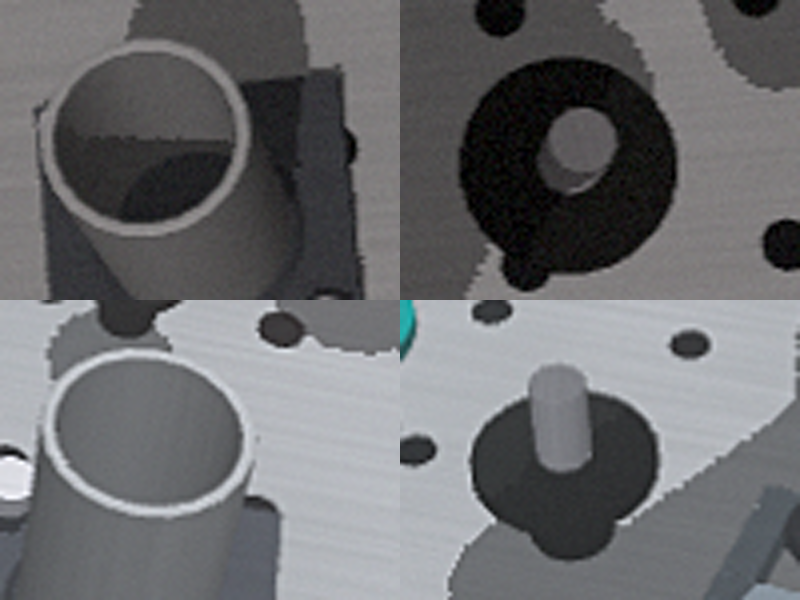

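The crops show (in original pixels) the top-view rim centre at (196,149.5), the plug shoulder at (392,241) and the stem top at (395.7,235). In the scene view the rim is at (411.6,295.4), the shoulder at (261,231) and the stem top at (259.7,210.5).

Run:
```python
from h import *
for l,z,a,b in(("rim",.12,(196,149.4),(411.6,295.4)),("sh",.048,(391.8,241),(261,230.7)),("stem",.088,(395.6,234.9),(259.6,210.4))):
    print(l,onz("top",a,z),onz("scene",b,z))
print("small",onz("top",(220,265),.072),"spipe",onz("top",(429,123),.1))
s=bot.sense();print(cv2.Rodrigues(s["eef_rot"])[0].round(3))
```

```text
rim [0.61411131 0.1514604  0.12      ] [0.61695717 0.1530164  0.12      ]
sh [ 0.47770637 -0.11472372  0.048     ] [ 0.48419894 -0.1112493   0.048     ]
stem [ 0.47836488 -0.11529746  0.088     ] [ 0.47758391 -0.11255924  0.088     ]
small [0.45829906 0.13301192 0.072     ] spipe [ 0.63475814 -0.17855187  0.1       ]
[[ 0.939  0.345 -0.   ]
 [ 0.345 -0.939  0.002]
 [ 0.    -0.002 -1.   ]]
```

```bash
python3 -m pendant '[[[0,0,0],-0.15,8.54],[[0,0,0],-0.15,8.54],[[0,0,0],-0.15,8.54],[[0,0,0],-0.15,8.54],[[0,0,0],-0.15,8.54],[[0,0,0],-0.15,8.54],[[0,0,0],-0.15,8.54],[[0,0,0],-0.15,8.54]]' 40; python3 -m pendant '[[[3.5,2.5,0],-0.02,8.54],[[3.5,2.5,0],0,8.54],[[3.5,2.5,0],0,8.54],[[3.5,2.5,0],0,8.54],[[3.5,2.5,0],0,8.54],[[3.5,2.5,0],0,8.54],[[3.5,2.5,0],0,8.54],[[3.5,2.5,0],0,8.54]]'
```

```text
clock: 0.9
tcp_pos: [0.198, -0.5394, 0.1994]
eef_rot: [-2.235, -2.206, -0.001]
contact_force: [0.8, -0.1, 0.3]
opening: 0.0854
grasp_force: 0.0
clock: 1.7
tcp_pos: [0.399, -0.2584, 0.1997]
eef_rot: [-2.22, -2.222, 0.0]
contact_force: [0.2, -0.5, 0.7]
opening: 0.0852
grasp_force: 0.0
```

```bash
python3 -m pendant '[[[3.6,2,0],0,8.54],[[3.6,2,0],0,8.54],[[3.6,2,0],0,8.54],[[3.6,2,0],0,8.54],[[0,0,3],0,8.54],[[0,0,2],0,8.54],[[0,0,0],0,8.54]]'
python3 - <<'E'
from h import *
snap("scene","pics/s2.png"); a=snap("top","pics/t2.png"); b=cv2.imread("pics/s2.png"); t=cv2.imread("pics/t2.png")
o=np.zeros((480,800,3),np.uint8); o[:,:400]=cv2.resize(b[110:290,180:330],(400,480)); o[:,400:]=cv2.resize(t[150:330,320:470],(400,480)); cv2.imwrite("pics/c2.png",o)
s=bot.sense();print(s["tcp_pos"])
E
```

```text
clock: 2.4
tcp_pos: [0.4758, -0.1145, 0.147]
eef_rot: [-2.215, -2.22, 0.004]
contact_force: [-0.1, -0.2, 0.1]
opening: 0.0851
grasp_force: 0.0
[ 0.47783421 -0.11587565  0.14990203]
```

View pics/c2.png

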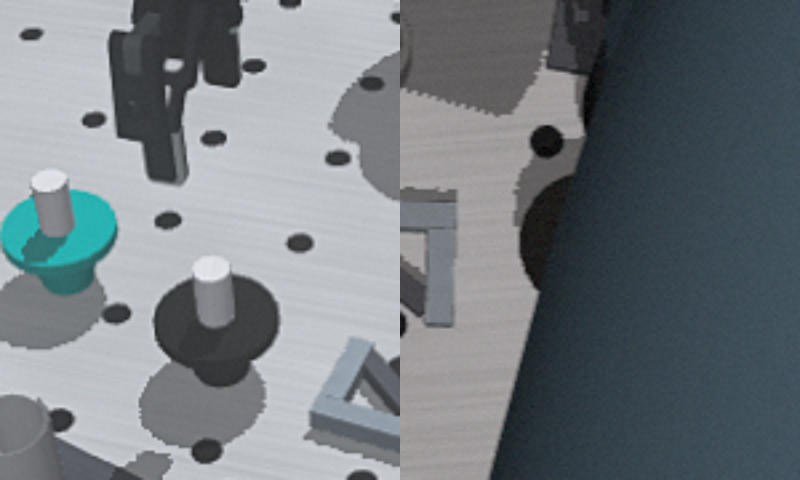

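The gripper hangs above the plug in the scene crop, fingers straddling its stem along world x. I'll go down and grip.

```bash
python3 -m pendant '[[[0.2,0,2.5],0,8.54],[[0,0,2.5],0,8.54],[[0,0,2.5],0,8.54],[[0,0,2],0,8.54],[[0,0,0],0,8.54]]'; python3 -m pendant '[[[0,0,0],0,1],[[0,0,0],0,1],[[0,0,0],0,1],[[0,0,0],0,1],[[0,0,0],0,1],[[0,0,0],0,1],[[0,0,0],0,1],[[0,0,0],0,1]]' 40
```

```text
clock: 3.0
tcp_pos: [0.477, -0.114, 0.0539]
eef_rot: [-2.219, -2.22, 0.002]
contact_force: [-0.6, 0.3, 0.2]
opening: 0.0854
grasp_force: 0.0
clock: 3.8
tcp_pos: [0.4795, -0.1149, 0.0574]
eef_rot: [2.218, 2.22, 0.001]
contact_force: [-4.0, 0.3, 15.7]
opening: 0.0098
grasp_force: 7.6
```

Run:
```python
from h import *
snap("scene","pics/s3.png"); b=cv2.imread("pics/s3.png")
cv2.imwrite("pics/c3.png",cv2.resize(b[130:290,180:340],(600,600)))
s=bot.sense();print(s)
```

```text
{'clock': 3.85, 'joints': array([-3.63075575e-01,  3.06486726e-01, -4.09260607e-01,  8.51751542e-01,
       -9.85431458e-04,  1.20675579e+00]), 'qvel': array([-0.00179764, -0.00021506, -0.00096303, -0.00195242, -0.00024652,
        0.00072114]), 'effort': array([ 2.57825721e-01, -3.27211118e+01,  2.10015517e+01, -1.84746120e+00,
        3.46880984e-01, -1.54902646e-04]), 'tcp_pos': array([ 0.47954527, -0.11483415,  0.05744542]), 'eef_rot': array([2.21795977e+00, 2.22009744e+00, 7.07760014e-04]), 'contact_force': array([-4.06132063, -0.18474267, 15.4666534 ]), 'wrist_torque': array([0.0421489 , 0.86304278, 0.01000247]), 'grasp_force': 7.550425777444616, 'opening': 0.010251089017666998}
```

View pics/c3.png

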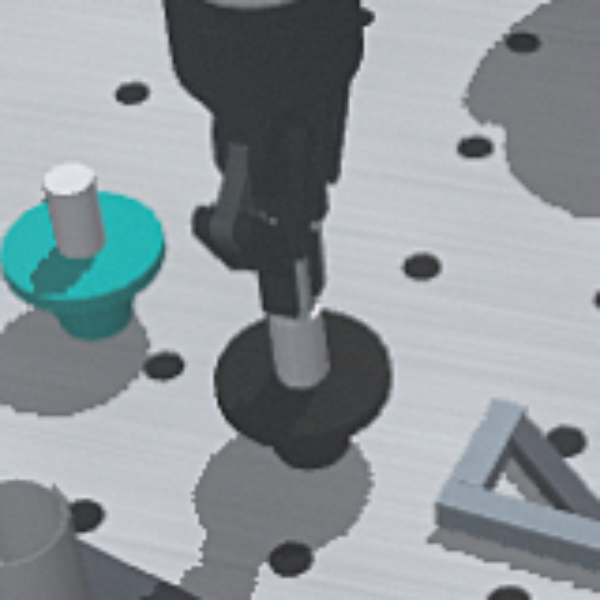

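The crop shows the shut fingers resting on top of the stem instead of around it, with the plug still upright. I'll compare this with where the TCP projects in the image.

Run:
```python
from h import *
p=proj("scene",[[.4795,-.1149,.0574],[.4795,-.1149,.0764],[.4795,-.1149,.088],[.478,-.114,.088],[.478,-.114,.048]]);print(p,(p-[180,130])*3.75)
# heights from two views
for l,a,b in(("rim",(196,149.4),(411.6,295.4)),("sh",(391.8,241),(261,230.7)),("stem",(395.6,234.9),(259.6,210.4))):
    o1,d1=ray("top",a);o2,d2=ray("scene",b)
    s=np.linalg.lstsq(np.c_[d1,-d2],o2-o1,rcond=None)[0];print(l,o1+d1*s[0],o2+d2*s[1])
```

```text
[[259.4009583  224.40004602]
 [258.45032679 216.11273024]
 [257.85801604 210.92995979]
 [258.68268433 210.41830788]
 [260.65924913 227.8985109 ]] [[297.75359364 354.00017256]
 [294.18872544 322.92273839]
 [291.96756015 303.4873492 ]
 [295.06006625 301.56865453]
 [302.47218424 367.11941587]]
rim [0.61509045 0.15192436 0.11738944] [0.61492933 0.15302268 0.1175242 ]
sh [ 0.47881678 -0.11555172  0.0421123 ] [ 0.4783959  -0.11378625  0.04178465]
stem [ 0.47825526 -0.11521567  0.0885525 ] [ 0.47761419 -0.11254608  0.08803009]
```

Run:
```python
from h import *
p=proj("scene",[[.478+d,-.116,.163] for d in(.0425,-.0425)]);print("open tips crop2",(p-[180,110])*2.667)
for z in(.06,.08,.09,.1):
  p=proj("scene",[[.48+d,-.115,z] for d in(.005,.012,.025)]);print("shut",z,((p-[180,130])*3.75).round())
for v in ((285,318),):
  for z in (.06,.075,.088,.1): print(onz("scene",(180+v[0]/3.75,130+v[1]/3.75),z))
b=cv2.imread("pics/s3.png");t=cv2.imread("pics/s2.png")
o=np.zeros((560,800,3),np.uint8);o[:,:400]=cv2.resize(b[170:240,230:280],(400,560),interpolation=2);o[:,400:]=cv2.resize(t[120:190,215:275],(400,560));cv2.imwrite("pics/c4.png",o)
```

```text
open tips crop2 [[170.10198072 218.2646936 ]
 [220.05776225 127.8718286 ]]
shut 0.06 [[293. 358.]
 [288. 369.]
 [278. 389.]]
shut 0.08 [[289. 325.]
 [284. 336.]
 [274. 356.]]
shut 0.09 [[287. 308.]
 [282. 319.]
 [272. 339.]]
shut 0.1 [[285. 291.]
 [280. 302.]
 [269. 322.]]
[ 0.46132786 -0.12710947  0.06      ]
[ 0.47614168 -0.12049406  0.075     ]
[ 0.48898033 -0.11476071  0.088     ]
[ 0.5008314  -0.10946839  0.1       ]
```

View pics/c4.png

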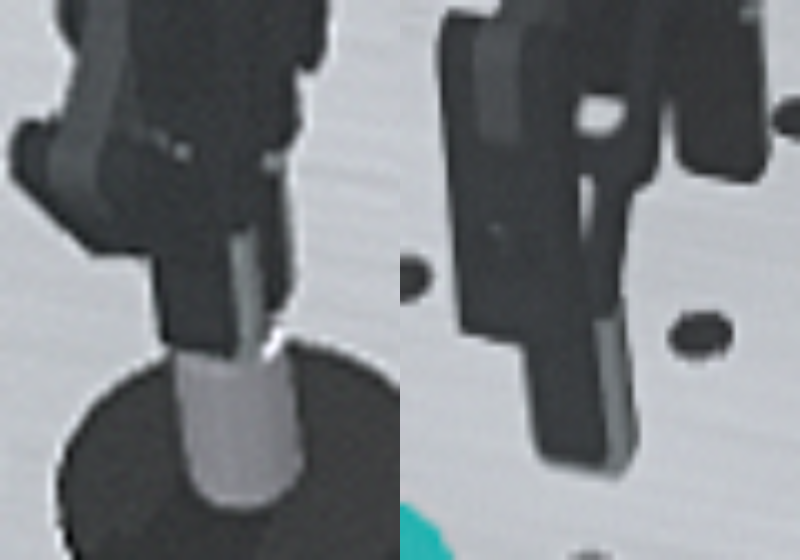

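The images put the tips about 30 mm higher than the reported TCP z: the fingers shut on top of the stem, at z = 0.088. The x and y agree. I'll lift, open and look again.

```bash
python3 -m pendant '[[[0,0,-1.5],0,1],[[0,0,0],0,8.54],[[0,0,0],0,8.54],[[0,0,0],0,8.54],[[0,0,0],0,8.54],[[0,0,0],0,8.54],[[0,0,0],0,8.54],[[0,0,0],0,8.54]]'; python3 -m pendant '[[[0,0,1.5],0,8.54],[[0,0,1],0,8.54],[[0,0,1],0,8.54],[[0,0,0],0,8.54],[[0,0,0],0,8.54]]'
python3 - <<'E'
from h import *
snap("scene","pics/s5.png"); b=cv2.imread("pics/s5.png")
cv2.imwrite("pics/c5.png",cv2.resize(b[150:270,200:320],(600,600),interpolation=2))
s=bot.sense();print(s["tcp_pos"],s["contact_force"])
p=proj("scene",[[.478+d,-.114,z] for z in (.05,.07,.09) for d in(.0425,.057)]);print((p-[200,150])*5)
E
```

```text
clock: 4.65
tcp_pos: [0.4783, -0.114, 0.0698]
eef_rot: [-2.22, -2.222, 0.0]
contact_force: [-0.7, -0.6, 0.4]
opening: 0.0856
grasp_force: 0.0
clock: 5.15
tcp_pos: [0.4781, -0.1139, 0.0347]
eef_rot: [-2.22, -2.222, 0.001]
contact_force: [-0.3, -0.7, 0.9]
opening: 0.0853
grasp_force: 0.0
[ 0.47853624 -0.11410199  0.03515368] [ 0.2170448   0.5988974  -1.12997478]
[[260.21894819 473.66637485]
 [245.10159961 505.11671898]
 [254.42313824 430.57482928]
 [238.97050804 462.07759247]
 [248.46226156 386.04450601]
 [232.66140141 417.57824426]]
```

View pics/c5.png

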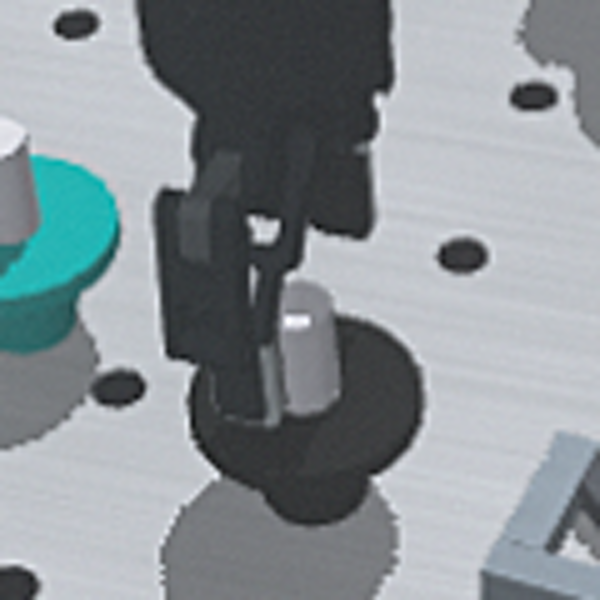

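The open tips straddle the stem at about z = 0.074, with the near tip at crop (245,420). I'll go 8 mm lower and grip.

```bash
python3 -m pendant '[[[0,0,0.8],0,8.54],[[0,0,0],0,1.5],[[0,0,0],0,1.5],[[0,0,0],0,1.5],[[0,0,0],0,1.5],[[0,0,0],0,1.5],[[0,0,0],0,1.5],[[0,0,0],0,1.5]]' 50
```

```text
clock: 6.0
tcp_pos: [0.4787, -0.1142, 0.0273]
eef_rot: [2.22, 2.222, 0.0]
contact_force: [0.4, 0.4, 1.7]
opening: 0.0227
grasp_force: 48.9
```

```bash
python3 -m pendant '[[[0,0,-2],0,1.5],[[0,0,-3],0,1.5],[[0,0,-3],0,1.5],[[0,0,-3],0,1.5],[[0,0,-3],0,1.5],[[0,0,-1],0,1.5],[[0,0,0],0,1.5]]'; python3 -m pendant '[[[3.3,1.7,0],0,1.5],[[3.3,1.7,0],0,1.5],[[3.3,1.7,0],0,1.5],[[3.3,1.7,0],0,1.5],[[3.3,1.7,0],0,1.5],[[3.3,1.7,0],0,1.5],[[3.3,1.7,0],0,1.5],[[3.3,1.7,0],0,1.5]]';  python3 -m pendant '[[[0.2,0.05,0],0,1.5],[[0,0,0],0,1.5],[[0,0,0],0,1.5]]'
python3 - <<'E'
from h import *
snap("scene","pics/s6.png"); snap("top","pics/t6.png");b=cv2.imread("pics/s6.png");t=cv2.imread("pics/t6.png")
o=np.zeros((600,800,3),np.uint8);o[:,:400]=cv2.resize(b[190:340,360:460],(400,600),interpolation=2);o[:,400:]=cv2.resize(t[80:230,140:240],(400,600));cv2.imwrite("pics/c6.png",o)
s=bot.sense();print(s["tcp_pos"],s["grasp_force"],s["opening"])
E
```

```text
clock: 6.7
tcp_pos: [0.4794, -0.1145, 0.1779]
eef_rot: [2.219, 2.221, 0.002]
contact_force: [0.5, -0.3, -2.2]
opening: 0.0228
grasp_force: 49.4
clock: 7.5
tcp_pos: [0.6133, 0.1513, 0.1739]
eef_rot: [-2.218, -2.221, 0.006]
contact_force: [0.6, -0.2, -2.0]
opening: 0.0222
grasp_force: 49.5
clock: 7.8
tcp_pos: [0.6134, 0.1512, 0.1752]
eef_rot: [-2.22, -2.221, 0.005]
contact_force: [0.6, 0.4, -0.7]
opening: 0.0227
grasp_force: 49.6
[0.61389268 0.15087163 0.17633208] 49.56900715827942 0.022436213605157438
```

View pics/c6.png

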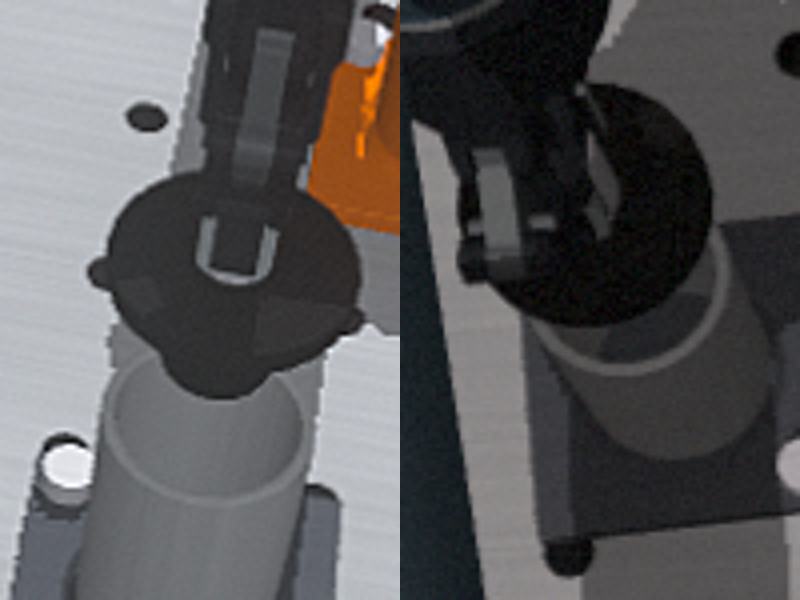

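The plug hangs upright above the pipe. Its shoulder centre is at about (418.5,257.5) in the scene view and (186.8,131) in the top view.

Run:
```python
from h import *
b=cv2.imread("pics/s6.png");t=cv2.imread("pics/t6.png")
o1,d1=ray("top",(186.8,131.2));o2,d2=ray("scene",(418.5,257.5))
s=np.linalg.lstsq(np.c_[d1,-d2],o2-o1,rcond=None)[0];print("shoulder",o1+d1*s[0],o2+d2*s[1])
for z in(.19,.2,.21):
  print(z)
  for c in ((.614,.151),):
    a=np.linspace(0,6.28,100);C=np.c_[c[0]+.04*np.cos(a),c[1]+.04*np.sin(a),0*a+z]
    q=(proj("scene",C)-[360,190])*4;w=(proj("top",C)-[140,80])*4+[400,0]
    print(q.min(0),q.max(0),w.min(0),w.max(0))
```

```text
shoulder [0.6130232  0.14964296 0.19015968] [0.61261841 0.15251925 0.19054686]
0.19
[100.46273541 182.29620306] [356.24656931 372.15990845] [456.27002211  84.69469489] [709.17661026 322.57621676]
0.2
[103.17735977 160.41583141] [361.72658333 350.58566386] [447.95337053  71.45220105] [704.11170759 312.1273244 ]
0.21
[105.94344225 138.0855973 ] [367.309505   328.51231356] [439.4199625   57.86937957] [698.91537315 301.40494413]
```

```bash
python3 -m pendant '[[[0.1,0.15,0],0,1.5],[[0,0,1],0,1.5],[[0,0,1],0,1.5],[[0,0,1],0,1.5],[[0,0,1],0,1.5],[[0,0,0.5],0,1.5],[[0,0,0],0,1.5],[[0,0,0],0,1.5]]'; python3 -m pendant '[[[0,0,0.5],0,1.5],[[0,0,0.5],0,1.5],[[0,0,0.3],0,1.5],[[0,0,0],0,1.5],[[0,0,0],0,1.5]]'
```

```text
clock: 8.7
tcp_pos: [0.6162, 0.1531, 0.132]
eef_rot: [2.22, 2.223, -0.0]
contact_force: [0.4, 0.1, -1.7]
opening: 0.0224
grasp_force: 49.6
clock: 9.2
tcp_pos: [0.6161, 0.1531, 0.1189]
eef_rot: [-2.22, -2.222, 0.0]
contact_force: [0.7, 0.3, -1.3]
opening: 0.0224
grasp_force: 49.6
```

```bash
python3 -m pendant '[[[0,0,0.3],0,1.5],[[0,0,0.2],0,1.5],[[0,0,0],0,1.5],[[0,0,0],0,1.5]]'; python3 -m pendant '[[[0,0,0.2],0,1.5],[[0,0,0],0,1.5],[[0,0,0],0,1.5]]'; python3 -m pendant '[[[0,0,0.2],0,1.5],[[0,0,0],0,1.5],[[0,0,0],0,1.5]]'
```

```text
clock: 9.6
tcp_pos: [0.6161, 0.1531, 0.1139]
eef_rot: [-2.22, -2.223, 0.0]
contact_force: [0.2, -0.1, -1.3]
opening: 0.0224
grasp_force: 49.6
clock: 9.9
tcp_pos: [0.6161, 0.153, 0.1119]
eef_rot: [-2.22, -2.222, 0.0]
contact_force: [-0.3, 0.7, -1.7]
opening: 0.0221
grasp_force: 49.6
clock: 10.2
tcp_pos: [0.6161, 0.1531, 0.1099]
eef_rot: [-2.22, -2.223, 0.0]
contact_force: [0.2, 0.4, -0.6]
opening: 0.0225
grasp_force: 49.6
```

```bash
python3 -m pendant '[[[0,0,0.1],0,1.5],[[0,0,0],0,1.5],[[0,0,0],0,1.5]]'; python3 -m pendant '[[[0,0,0.1],0,1.5],[[0,0,0],0,1.5],[[0,0,0],0,1.5]]'; python3 -m pendant '[[[0,0,0.1],0,1.5],[[0,0,0],0,1.5],[[0,0,0],0,1.5]]'
python3 - <<'E'
from h import *
snap("scene","pics/s7.png");snap("top","pics/t7.png"); b=cv2.imread("pics/s7.png");t=cv2.imread("pics/t7.png")
o=np.zeros((600,800,3),np.uint8);o[:,:400]=cv2.resize(b[220:370,360:460],(400,600),interpolation=2);o[:,400:]=cv2.resize(t[80:230,140:240],(400,600));cv2.imwrite("pics/c7.png",o)
E
```

```text
clock: 10.5
tcp_pos: [0.6164, 0.1531, 0.1094]
eef_rot: [2.22, 2.222, 0.001]
contact_force: [-0.7, -0.1, 1.9]
opening: 0.0226
grasp_force: 49.8
clock: 10.8
tcp_pos: [0.6165, 0.1531, 0.1093]
eef_rot: [2.22, 2.222, 0.002]
contact_force: [-1.6, -0.8, 5.9]
opening: 0.022
grasp_force: 50.4
clock: 11.1
tcp_pos: [0.6166, 0.1531, 0.1092]
eef_rot: [2.219, 2.222, 0.003]
contact_force: [-3.5, -0.5, 10.5]
opening: 0.0225
grasp_force: 51.1
```

View pics/c7.png

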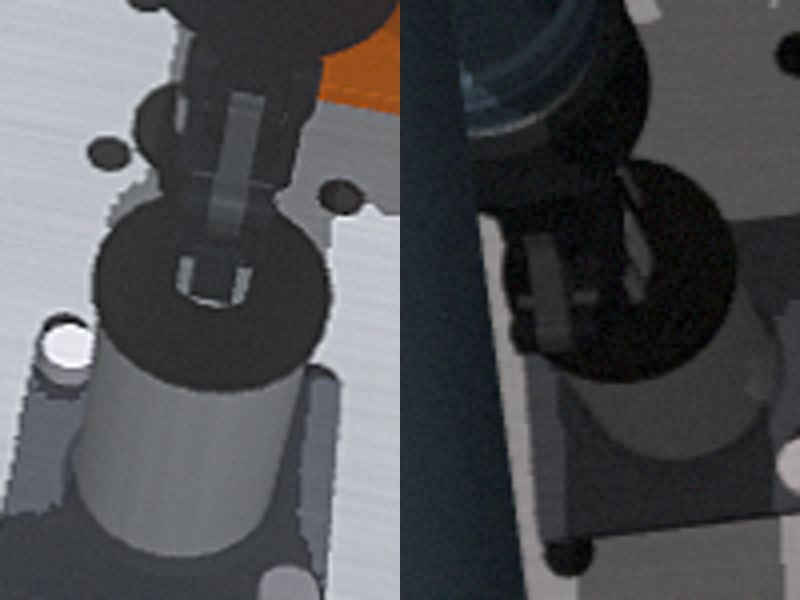

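The shoulder sits flat on the rim in both views, and the z travel gives 82 mm. I'll relieve the downward force, release and withdraw.

```bash
python3 -m pendant '[[[0,0,-0.2],0,1.5],[[0,0,0],0,2.5],[[0,0,0],0,4],[[0,0,0],0,8.54],[[0,0,0],0,8.54],[[0,0,0],0,8.54],[[0,0,0],0,8.54],[[0,0,0],0,8.54]]'; python3 -m pendant '[[[0,0,-1],0,8.54],[[0,0,-2],0,8.54],[[0,0,-4],0,8.54],[[0,0,-4],0,8.54],[[0,-3,-2],0,8.54],[[0,-4,0],0,8.54],[[0,-4,0],0,8.54],[[0,0,0],0,8.54]]'
python3 - <<'E'
from h import *
snap("scene","pics/s8.png");snap("top","pics/t8.png"); b=cv2.imread("pics/s8.png");t=cv2.imread("pics/t8.png")
o=np.zeros((600,800,3),np.uint8);o[:,:400]=cv2.resize(b[190:340,360:460],(400,600),interpolation=2);o[:,400:]=cv2.resize(t[80:230,140:240],(400,600));cv2.imwrite("pics/c8.png",o)
E
```

```text
clock: 12.0
tcp_pos: [0.6161, 0.1531, 0.1089]
eef_rot: [2.22, 2.223, -0.0]
contact_force: [-0.8, 0.3, -0.3]
opening: 0.0854
grasp_force: 0.0
clock: 12.8
tcp_pos: [0.4996, 0.1528, 0.2391]
eef_rot: [-2.216, -2.222, 0.007]
contact_force: [0.8, -0.0, -0.6]
opening: 0.0853
grasp_force: 0.0
```

View pics/c8.png

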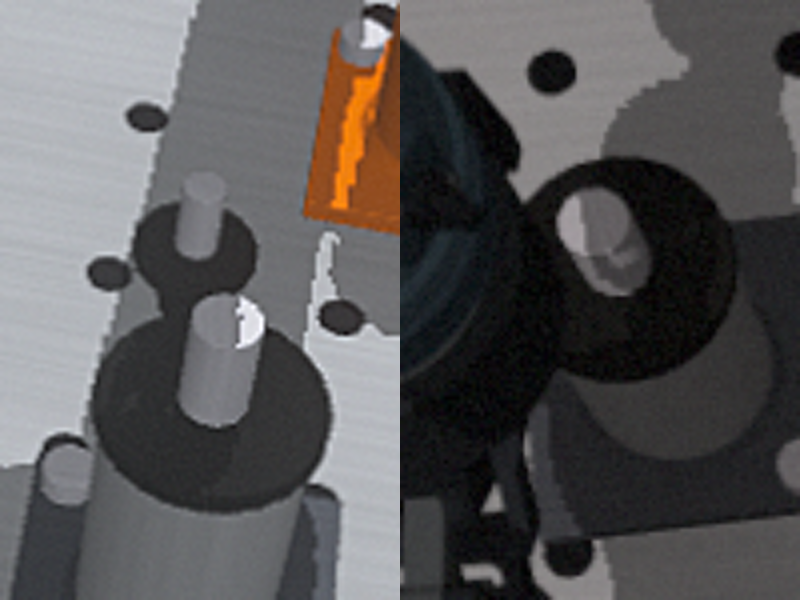

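The plug is upright and flat on the rim with its stem free. The small plug is still standing where it was, and the gripper is clear.

```bash
python3 -m pendant '[[[0,0,0],0,8.54],[[0,0,0],0,8.54]]' | head -2; python3 -c "
from workcell import bot
print(bot.hand_in())"
```

```text
clock: 13.1
tcp_pos: [0.5077, 0.153, 0.2394]
the job is handed in; nothing more can be done
None
```

The larger plug is in the wide pipe, upright with its shoulder flat on the rim, and the job was handed in at about 13 s; the first grip shut on top of the stem because the real fingertips sat about 3 cm above the reported height, so I regripped lower, and the small plug was left standing.

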